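Clear the jig and clamp the tube

ROBOT

A 6-joint arm with a two-finger parallel gripper is mounted at the origin on the work surface. World frame = base frame: x ahead of the robot, y to its left, z up, the work surface at z = 0. Lengths are in m, angles in rad, forces in N, time in s.
With the tool pointing down it reaches from about 0.3 to 0.775 m from the base axis. Payload 14.6 kg.
Tool frame: the origin (TCP) lies at the very end of the fingers, on their centre line; the grasp point (between the pads) lies 19 mm behind it; z points along the fingers, y is the line along which they close (so a half turn about z gives the same grasp; the last joint's range is limited). The gripper opens to 85 mm and grips with 20 to 120 N. Pads are 22 mm wide; open, the fingers measure 114 mm over their backs; the gripper's body (76 mm by 85 mm) begins 54 mm behind the grasp point. The pads swing forward as they close: fully open they stand 13 mm farther back than shut.
Start: joints at [-0.067, 0.3, 1.521, -0, 1.321, -0.067], TCP at [0.55, -0, 0.231] pointing down, gripper open.
Joint ranges: [-3.03, 3.03], [-0.79, 2.21], [0.23, 2.52], [-1.04, 4.18], [0, 3.07], [-2.55, 2.55]. Speed limits (rad/s): [2.22, 2.22, 2.57, 3.14, 3.14, 3.14].

INTERFACE

Orientations are given as [roll, pitch, yaw] about the fixed x, y, z axes, in that order (R = Rz(yaw) Ry(pitch) Rx(roll)).
In Python, from rig import bot, camera, job_done gives the robot as it stands.
- The arm moves only by the shell command python3 -m inch 'ROWS' [FORCE]. ROWS is JSON, a list that holds one entry, the list of rows, each a list of 7 numbers: the finger opening in m, from 0 to 0.0854, then the shift along the tool's x, y, z in m, then the turn, a rotation vector about the tool's x, y, z in degrees. In form: [[[claw, tx, ty, tz, wx, wy, wz], ...]]. A call has 1 to 20 rows; each row is the pose to reach, as a shift and turn from the pose commanded when the call began, along the tool's axes at that moment; what a row does not reach only later rows make up. A row lasts 1/8 s, in which the tool goes at most 62.5 mm and 10.7 degrees, less where a joint would pass 70% of its speed; a pose out of reach is approached as far as the arm can. A call with a gripper value outside its range is refused whole. The fingers move at their own pace and stop on an object; FORCE is the grip in N (left out, the last holds). Time passes only in rows, so rows that repeat a pose let the fingers close. It gives the time, the measured TCP pose, the force, the opening and the grip force at its end, in the units of the state.
- bot.observe(): the state, without advancing time (a new reading comes with each control period).
- camera(name): name is "scene" or "side" or "wrist"; returns a dict with "pixels" (400x640x3 uint8, red, green, blue), "vertical_fov" (degrees; the focal length in pixels is half the picture's height over the tangent of half this angle, whatever the lens; pixels are square), "cx", "cy" (the principal point, pixels), "rvec" (rotation vector, rad) and "tvec" (3), from world to camera coordinates, as OpenCV has them. Camera axes: x right, y down, z forward; pixel columns grow to the right and rows downward; lengths in m; the calibration is good to about 2 mm. The wrist camera is an equidistant fisheye: a pixel r from the principal point sees the ray r / f radians off the axis. A picture is of the moment at which its call begins. There is no depth.
- job_done(): hands the job in; it is judged then, once.
The state is a dict: "t": time; "joints": joint angles; "qvel": joint speeds; "effort": joint torques, N m; "tcp_pos": TCP position; "ee_rot": TCP orientation; "contact_force": force on the tool from outside, world axes, zero at the start; "moment": the same for the moment, N m; "width": opening from 0.0 (shut) to 1.0 (fully open); "finger_force": force on a finger pad.
Only numpy, scipy, OpenCV 4.12 (cv2) and the standard library are available. Lean on these libraries where they do the work, as an engineer would, in place of code of your own. Each camera call takes 0.05 s, during which the arm holds its last target. There are 200 camera calls.

TASK

A square-tube offcut has been left in the sloping tacking jig, between the sliding jaw and the round tube. Take the offcut out and put it in the deep, empty scrap bin, then slide the jaw along so that it pushes the round tube up against the end stop, and press the jaw firmly (15 to 25 N) so that it leaves the tube clamped tight against the stop, still lying along the jig's ledge. Leave the spray can, jar, angle iron and aluminium bar beyond the jig where they are.

Things in the scene. Friction and masses are not known exactly. Their poses are not given: they have to be found in the camera images.
- jig: Steel tacking jig fixed on the bench on blue feet: a flat bed 360 mm long (along its y), 100 mm wide, sloping 35 degrees down towards its -x side (the robot's). Origin: on the bench under the bed's middle; z up. In this frame the bed's normal is (-0.574, 0, 0.819), up-slope is (0.819, 0, 0.574). At the low edge a ledge, 10 mm high above the bed, holds tube and offcut; the high edge is open.
- bed_mid (a point): Middle of the bed's surface, 85 mm above the bench. The ledge's inner face is 45 mm down-slope of it. The end stop, a dark steel block 56 mm wide, 20 thick, 47 high above the bed, is locked near the +y end: its face is 115 to 150 mm from this point along the jig's y, differs every time and is not measured: feel for it.
- jaw: Grey sliding block with a sprung steel pad in front. Origin: front face of the pad unsprung, on the tube's axis, 21 mm above the bed; x up-slope, y along jig, z bed normal. Block: 56 mm wide (middle 11 mm up-slope of origin), 52 high above bed, y -42 to -16 mm. Pad yields 10 mm at 2 N/mm. Slides to jig +y up to 190 mm, stiffly (6 N plus 0.1 N per mm/s); stays put. Push its back face.
- tube: Round bright steel tube, 42 mm in diameter, 100 mm long, about 0.22 kg, lying in the jig along its y, on the bed and against the ledge. Origin: its middle; its y is its axis. It begins 10 to 65 mm short of the stop and slides easily when the jaw pushes its end (under 3 N).
- offcut: Obstacle: dark steel square-tube offcut, 55 x 55 mm in section, 70 mm long, about 0.35 kg, in the jig between jaw and tube, its length (its y) along the jig, flat on the bed and against the ledge, so its sides are tilted 35 degrees. Origin: its centre; x up-slope, z along the bed's normal. Little room at its ends: grip it across x, the tool along the bed's normal.
- scrap_bin: Deep empty blue open bin, fixed on the bench beside the jig (either side), outside 220 (its x) x 160 (its y) x 75 mm high, walls and floor 4 mm. Origin: centre of its underside.
- tray: Shallow blue tray full of tubes on the jig's other side, 220 x 160 x 45 mm, fixed. Not for scrap. Origin: centre of its underside.
- spray: Upright spray can, 56 mm in diameter, 170 mm high, to be left alone. Origin: centre of its base.
- jar: Jar 72 mm in diameter and 100 mm high, to be left alone. Origin: centre of its base.
- angle: Piece of angle iron 140 mm long (its x), 40 mm wide and 40 mm high, lying along y beyond the jig, to be left alone. Origin: middle of its underside.
- billet: Aluminium bar 100 (its x) x 35 x 35 mm beyond the jig, to be left alone. Origin: middle of its underside.
Not all that is in view belongs to the job. What is shaped like the tube but green or red is not meant.

How it is judged:
By the outcome, as a careful person would: the job done as asked, in the order asked, and still so for the second after the job is handed in, with the robot touching nothing.
It also fails if it takes over 61 s, if anything falls off the work surface, if the arm or the gripper's body presses on something with over 40 N, if the wrist force passes 120 N, or if a joint passes its speed limit or range.

## Working session

There is one attempt and no reset: what is moved stays moved. The work goes in short steps, Python scripts to look and compute and a shell command to move; the robot and the scene stay as the last step left them, time stands still between calls to the robot, and variables do not carry over. Pictures are saved under pics/ and viewed, at most 10 in all, crops included, and the job is handed in when it is done.

```bash
ls; mkdir -p pics; cat > h.py <<'E'
import numpy as np, cv2
from rig import bot, camera
from scipy.spatial.transform import Rotation as Ro
def ray(c,u,v,fish=False):
    f=200/np.tan(np.radians(c["vertical_fov"])/2)
    d=np.array([(u-c["cx"])/f,(v-c["cy"])/f,1.0])
    if fish:
        r=np.hypot(d[0],d[1]); d=np.array([d[0]/r*np.sin(r),d[1]/r*np.sin(r),np.cos(r)]) if r>0 else d
    R=cv2.Rodrigues(np.array(c["rvec"],float))[0]; t=np.array(c["tvec"],float).ravel()
    return -R.T@t, R.T@d
def onplane(c,u,v,n,p,fish=False):
    o,d=ray(c,u,v,fish); n=np.array(n,float); return o+d*((np.array(p)-o)@n)/(d@n)
def onz(c,u,v,z,fish=False): return onplane(c,u,v,[0,0,1],[0,0,z],fish)
def tri(*rs):
    A=0;b=0
    for o,d in rs:
        d=d/np.linalg.norm(d); P=np.eye(3)-np.outer(d,d); A=A+P; b=b+P@o
    return np.linalg.solve(A,b)
def proj(c,X):
    R=cv2.Rodrigues(np.array(c["rvec"],float))[0]; q=R@np.array(X)+np.array(c["tvec"]).ravel()
    f=200/np.tan(np.radians(c["vertical_fov"])/2); return c["cx"]+f*q[0]/q[2], c["cy"]+f*q[1]/q[2]
E
python3 - <<'E'
from h import *
import pickle
C={n:camera(n) for n in("scene","side","wrist")}
pickle.dump(C,open("c0.pkl","wb"))
for n,c in C.items():
    cv2.imwrite(f"pics/{n}.png",cv2.cvtColor(c["pixels"],cv2.COLOR_RGB2BGR)); print(n,c["vertical_fov"],c["cx"],c["cy"],ray(c,320,200)[0])
print(bot.observe())
E
```

```text
pics
scene 44.51654804394677 321.4201814011183 196.15482602772622 [1.1508728  0.36210489 0.98857526]
side 42.085057753433404 324.4109906100701 188.1545826988819 [ 0.40695396 -0.9718146   0.86359631]
wrist 65.70646984690485 318.49331330014917 201.37483877377707 [0.54889568 0.07237797 0.37279949]
{'t': 0.15, 'joints': array([-6.66098308e-02,  3.00329288e-01,  1.52146991e+00, -1.99843968e-05,
        1.32068339e+00, -6.65742717e-02]), 'qvel': array([ 2.12079904e-05, -2.39919580e-03, -1.78085500e-03, -1.73924808e-03,
       -1.29622652e-03,  1.42424354e-03]), 'effort': array([ 1.15317634e-03, -5.43663168e+01, -3.61884356e+01, -9.07762978e-05,
        3.16729136e-03,  4.75633647e-05]), 'tcp_pos': array([ 5.49812989e-01, -6.15603067e-07,  2.30846137e-01]), 'ee_rot': array([-3.14070341e+00, -3.98873771e-05,  1.57076571e+00]), 'contact_force': array([-0.04895537, -0.05993131, -0.39458368]), 'moment': array([-0.02107986,  0.00050153, -0.00659484]), 'finger_force': 0.0, 'width': 1.0054794484233536}
```

View pics/scene.png

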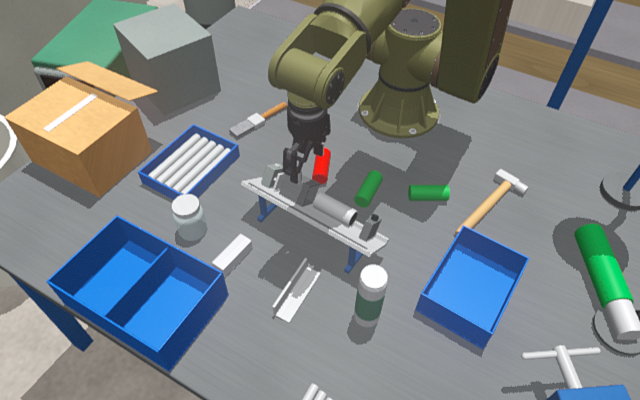

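View pics/side.png

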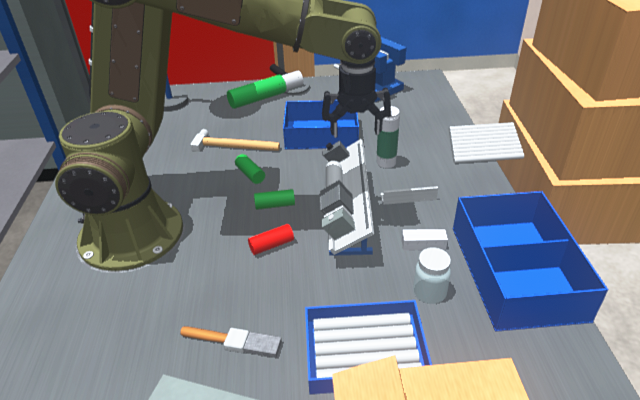

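View pics/wrist.png

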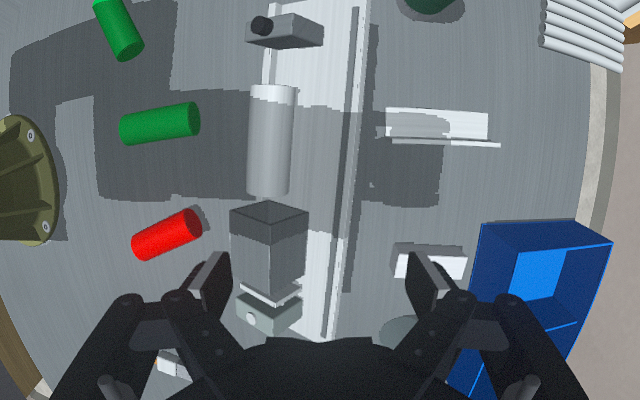

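The scene view shows the jig running from (250,185) to (380,245). The jaw and the gripper are near (300,170), the bright tube is at (335,208) and the end stop at (372,225). The single deep bin is at (475,285), on the +y side, and the tube tray is at (188,160).

Candidates:
- **Offcut:** the dark square block at wrist (268,245) and side (336,195). It could be confused with the jaw block at wrist (268,310) and side (338,220), or with the stop at wrist (285,32).
- **Tube:** the bright tube at wrist (270,140). The green tubes (118,28) and (160,123) and the red one (167,234) are not meant.
- **Bin:** the blue one at scene (475,285). The two-compartment box at (140,290) and the tray are not meant.

One close crop to check.

```bash
python3 - <<'E'
from h import *
import pickle
C=pickle.load(open("c0.pkl","rb"))
def crop(n,x0,y0,w,h,s):
    a=cv2.resize(C[n]["pixels"][y0:y0+h,x0:x0+w],None,fx=s,fy=s,interpolation=cv2.INTER_CUBIC)
    for x in range(-(-x0//20)*20,x0+w,20): cv2.line(a,((x-x0)*s,0),((x-x0)*s,6),(255,0,255),1); cv2.putText(a,str(x),((x-x0)*s,15),0,.35,(255,0,255))
    for y in range(-(-y0//20)*20,y0+h,20): cv2.line(a,(0,(y-y0)*s),(6,(y-y0)*s),(255,0,255),1); cv2.putText(a,str(y),(8,(y-y0)*s+4),0,.35,(255,0,255))
    return a
A=crop("wrist",215,150,100,200,3); B=crop("side",308,130,80,130,4)
D=np.zeros((600,800,3),np.uint8); D[:600,:300]=A; D[:520,310:630]=B
cv2.imwrite("pics/m.png",cv2.cvtColor(D,cv2.COLOR_RGB2BGR))
c=C["scene"]
# bin: blue mask
hsv=cv2.cvtColor(c["pixels"],cv2.COLOR_RGB2HSV); m=((hsv[...,0]>100)&(hsv[...,0]<125)&(hsv[...,1]>150)).astype(np.uint8); m[:,:400]=0;m[:200]=0; m[350:]=0;m[:,540:]=0
k=max(cv2.findContours(m,0,2)[0],key=cv2.contourArea); q=cv2.approxPolyDP(k,5,True)[:,0]
for u,v in q: print(u,v,onz(c,u,v,.075).round(3),onz(c,u,v,0).round(3))
E
```

```text
463 226 [0.388 0.328 0.075] [0.326 0.325 0.   ]
416 309 [0.641 0.314 0.075] [0.599 0.311 0.   ]
482 348 [0.654 0.458 0.075] [0.613 0.466 0.   ]
528 258 [0.4   0.483 0.075] [0.338 0.493 0.   ]
```

View pics/m.png

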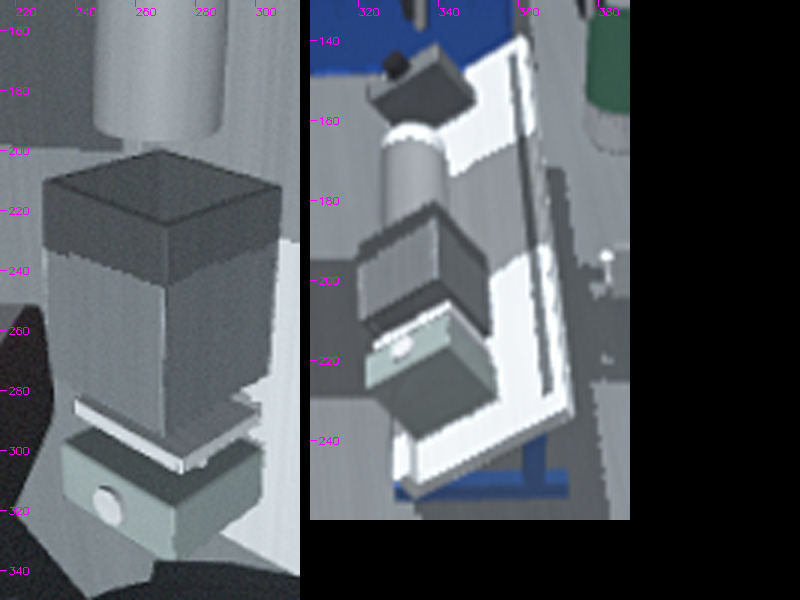

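The crop confirms the choice. The offcut is the dark hollow square block: in the wrist view its peak edge runs from (270,224) to (269,295), with the left corner at (230,210); in the side view the peak goes from (338,181) to (337,200). The jaw with its white knob and pad is right behind it, and the tube is in front.

```bash
python3 - <<'E'
from h import *
import pickle
C=pickle.load(open("c0.pkl","rb")); w,s=C["wrist"],C["side"]
for n,a,b in [("off peak +y",(270,224),(338.5,181)),("off peak -y",(268.5,295.5),(338,200)),("off left +y",(229.5,210),(318,190)),("off right +y",(306,212),(351,195)),("jaw peak back",(275,337),(342,216)),("jaw peak front",(274,318),(342,207)),("jaw left back",(237,317),(322,227)),
 ]:
    r1=ray(w,*a,True); r2=ray(s,*b); X=tri(r1,r2); res=np.linalg.norm(np.cross(X-r2[0],r2[1]))/np.linalg.norm(r2[1])
    print(n,X.round(4),"res",round(res,4))
for z,uv in [(.1137,(373,232.5)),(.1137,(358.5,140))]: print("side high edge",onz(s,*uv,z).round(3))
c=C["scene"]
g=cv2.cvtColor(w["pixels"],cv2.COLOR_RGB2GRAY).astype(int)
for v in (60,120,180,240,300,330): # high edge in wrist: strongest gradients
    print(v,[(u,int(g[v,u+1]-g[v,u-1])) for u in range(300,390) if abs(g[v,u+1]-g[v,u-1])>35])
# offcut peak edge & tube
f=200/np.tan(np.radians(w["vertical_fov"])/2); R=cv2.Rodrigues(np.array(w["rvec"],float))[0]; print(R.round(3))
E
```

```text
off peak +y [ 0.5084 -0.019   0.1322] res 0.0002
off peak -y [ 0.5011 -0.0897  0.1334] res 0.0013
off left +y [ 0.463  -0.015   0.1056] res 0.0026
off right +y [ 0.5373 -0.0223  0.0905] res 0.0006
jaw peak back [ 0.5036 -0.1425  0.1324] res 0.0009
jaw peak front [ 0.5058 -0.1155  0.1347] res 0.0001
jaw left back [ 0.4589 -0.141   0.104 ] res 0.0004
side high edge [ 0.564 -0.18   0.114]
side high edge [0.583 0.177 0.114]
60 [(347, -59), (348, -64), (354, 59), (355, 115), (361, -61), (362, -47), (366, -53), (367, -54), (376, 38), (377, 52)]
120 [(342, -62), (343, -49), (349, 52), (350, 53), (361, -42), (385, 89), (386, 54)]
180 [(336, -38), (337, -69), (343, 47), (344, 63), (353, 36), (355, -83), (356, -38)]
240 [(306, 69), (307, 93), (308, 51), (330, -61), (331, -94), (337, 80), (338, 115), (343, -47), (347, -57), (348, -71), (356, 38)]
300 [(301, 42), (302, 78), (303, 87), (304, 37), (324, -87), (325, -65), (330, 113), (331, 61), (336, -47), (337, -37), (340, -36)]
330 [(320, -42), (321, -95), (322, -42), (326, 98), (327, 116), (332, -41)]
[[ 1.    -0.001 -0.   ]
 [-0.    -0.959  0.285]
 [-0.001 -0.285 -0.959]]
```

```bash
cat >> h.py <<'E'
YAW=np.radians(-3.0); O=np.array([.5326,.0007,0.])
J=Ro.from_euler('z',YAW)
UP=np.array([.819,0,.574]); N=np.array([-.574,0,.819])
def bed(u,y,n): # upslope,y,normal (m) from bed_mid -> world
    return O+J.apply(np.array([0,0,.085])+u*UP+np.array([0,y,0])+n*N)
RT=J*Ro.from_matrix(np.array([[0,1,0],UP,-N]).T)   # tool tilted onto bed
def move(P,R=None,now=None):
    s=bot.observe(); T=Ro.from_euler('xyz',s["ee_rot"]); R=R or T
    print("shift mm",(T.inv().apply(np.array(P)-s["tcp_pos"])*1e3).round(1),"rot deg",np.degrees((T.inv()*R).as_rotvec()).round(2))
def inbed(X):
    q=J.inv().apply(np.array(X)-O)-[0,0,.085]; return np.array([q@UP,q[1],q@N])
E
python3 - <<'E'
from h import *
import pickle
C=pickle.load(open("c0.pkl","rb")); w,s=C["wrist"],C["side"]
for v,u1,u2 in [(60,361.5,366.5),(180,349,355.5),(240,343,347.5),(300,336.5,340)]: print(v,onz(w,u1,v,.1137,True).round(4),onz(w,u2,v,.1137,True).round(4))
for uv in [(270,224),(268.5,295.5)]: 
    print("peak bed",inbed(onplane(w,*uv,J.apply(N),bed(0,0,.055),True)).round(4))
for uv in [(229.5,210),(233,282)]: 
    print("left bed",inbed(onplane(w,*uv,J.apply(N),bed(0,0,.055),True)).round(4))
yc=-.0545
move(bed(-.0175,yc,.10),RT); print(bed(-.0175,yc,.016))
E
```

```text
60 [0.5843 0.1169 0.1137] [0.5885 0.1171 0.1137]
180 [0.575  0.0145 0.1137] [0.5806 0.0145 0.1137]
240 [ 0.5711 -0.0415  0.1137] [ 0.5752 -0.0415  0.1137]
300 [ 0.5667 -0.1079  0.1137] [ 0.5703 -0.108   0.1137]
peak bed [ 0.0107 -0.0193  0.055 ]
peak bed [ 0.0076 -0.0913  0.055 ]
left bed [-0.042  -0.0195  0.055 ]
left bed [-0.0433 -0.0983  0.055 ]
shift mm [-50.  -91.6  74.1] rot deg [-35.07  -0.92   2.9 ]
[ 0.50626342 -0.05249455  0.088059  ]
```

```bash
sed -i 's/radians(-3.0); O=np.array(\[.5326/radians(-4.4); O=np.array([.5328/' h.py; python3 - <<'E'
from h import *
print(inbed([.5084,-.019,.1322]).round(3),inbed([.5011,-.0897,.1334]).round(3),inbed([.5036,-.1425,.1324]).round(3))
move(bed(-.0175,-.0545,.10),RT)
E
```

```text
[ 0.008 -0.022  0.052] [ 0.008 -0.093  0.054] [ 0.012 -0.145  0.049]
shift mm [-48.1 -92.6  74.1] rot deg [-35.06  -1.34   4.26]
```

```bash
python3 -m inch '[[[0.085,-12,-23,18,-9,-0.3,1]]]' 60 2>&1 | tail -3 >/dev/null; python3 -c "
from rig import bot; print(bot.observe()['t'],bot.observe()['tcp_pos'])"
```

```text
0.275 [ 0.51609056 -0.01981463  0.20285676]
```

Those rows were in mm when the tool takes metres. The per-row cap limited the shift, so it did no harm. I'll recompute from here.

```bash
python3 -m inch '[[[0.085,0,0,0,0,0,0]]]' 60; python3 - <<'E'
from h import *
move(bed(-.0175,-.0575,.10),RT)
E
```

```text
t: 0.4
tcp_pos: [0.5072, -0.0199, 0.1965]
ee_rot: [3.024, 0.001, 1.556]
contact_force: [0.1, 0.0, 1.6]
width: 0.999
finger_force: 0.0
shift mm [-31.9 -54.2  33.5] rot deg [-28.25  -1.22   3.35]
```

```bash
python3 -m inch '[[[0.085,-0.008,-0.014,0.008,-7,-0.3,0.8],[0.085,-0.016,-0.027,0.017,-14,-0.6,1.7],[0.085,-0.024,-0.041,0.025,-21,-0.9,2.5],[0.085,-0.032,-0.054,0.0335,-28.3,-1.2,3.4],[0.085,-0.032,-0.054,0.0335,-28.3,-1.2,3.4],[0.085,-0.032,-0.054,0.0335,-28.3,-1.2,3.4]]]'; python3 - <<'E'
from h import *
move(bed(-.0175,-.0575,.10),RT)
c=camera("wrist"); cv2.imwrite("pics/w2.png",cv2.cvtColor(c["pixels"],cv2.COLOR_RGB2BGR))
E
```

```text
t: 1.15
tcp_pos: [0.465, -0.0513, 0.1632]
ee_rot: [2.519, -0.0, 1.495]
contact_force: [-0.3, -0.3, 1.1]
width: 0.994
finger_force: 0.0
shift mm [ -0.5 -10.3   0.4] rot deg [ 0.66 -0.05  0.03]
```

View pics/w2.png

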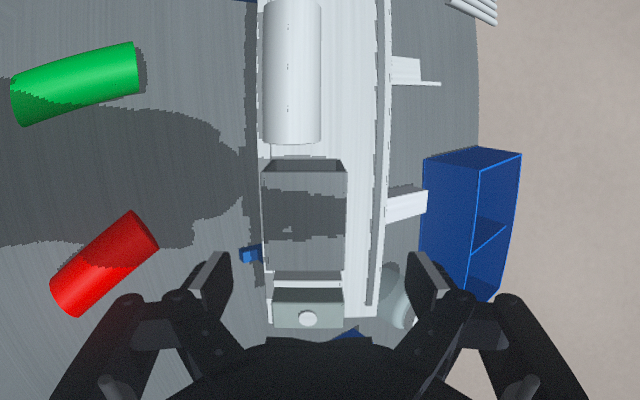

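The tool now looks straight down the bed normal. The offcut's top face spans columns 262 to 347 and rows 172 to 272, the jaw with its knob is at (308,310) and the tube at (292,80). I'll measure the top face here.

```bash
python3 - <<'E'
from h import *
c=camera("wrist"); s=bot.observe(); T=Ro.from_euler('xyz',s["ee_rot"])
g=cv2.cvtColor(c["pixels"],cv2.COLOR_RGB2GRAY).astype(int)
for n,uv,h in [("TL",(261.5,173),.055),("TR",(347,172),.055),("BL",(265.5,270),.055),("BR",(343.5,271),.055),("jawBL",(273.5,328),.052),("jawBR",(342.5,327),.052),("tubeendL",(263,141),.021),("tubeendR",(321,141),.021),("bed high top",(388,0),0),("bed high bot",(376,317),0)]:
    X=onplane(c,*uv,J.apply(N),bed(0,0,h),True); print(n,"bed",(inbed(X)*1e3).round(1),"tool",(T.inv().apply(X-s["tcp_pos"])*1e3).round(1))
move(bed(-.0175,-.0575,.10),RT); print(s["t"])
E
```

```text
TL bed [-43.3 -22.   55. ] tool [ 34.8 -36.5  45. ]
TR bed [ 10.1 -21.7  55. ] tool [35.2 16.8 45.7]
BL bed [-44.5 -90.4  55. ] tool [-33.5 -37.8  44.9]
BR bed [  9.8 -91.1  55. ] tool [-34.3  16.5  45.6]
jawBL bed [ -43.  -145.6   52. ] tool [-88.7 -36.4  47.9]
jawBR bed [  11.3 -144.4   52. ] tool [-87.6  18.   48.6]
tubeendL bed [-47.3  -5.1  21. ] tool [ 51.7 -40.9  79. ]
tubeendR bed [-5.4 -5.6 21. ] tool [51.2  1.  79.5]
bed high top bed [ 48.4 110.5   0. ] tool [167.2  54.6 101.2]
bed high bot bed [  50.1 -176.4    0. ] tool [-119.7   56.1  101. ]
shift mm [ -0.6 -10.2   0.3] rot deg [ 0.68 -0.05  0.05]
1.25
```

```bash
python3 -m inch '[[[0.085,0,-0.010,0,0.7,0,0],[0.085,0,-0.010,0.02,0.7,0,0],[0.085,0,-0.010,0.04,0.7,0,0],[0.085,0,-0.010,0.06,0.7,0,0],[0.085,0,-0.010,0.072,0.7,0,0],[0.085,0,-0.010,0.084,0.7,0,0],[0.085,0,-0.010,0.084,0.7,0,0],[0.085,0,-0.010,0.084,0.7,0,0]]]'; python3 - <<'E'
from h import *
s=bot.observe(); print((inbed(s["tcp_pos"])*1e3).round(1)); move(bed(-.0175,-.0575,.016),RT)
E
```

```text
t: 2.25
tcp_pos: [0.5044, -0.0542, 0.0883]
ee_rot: [2.531, -0.0, 1.495]
contact_force: [-0.0, -0.2, -0.7]
width: 0.995
finger_force: 0.0
[-17.8 -56.9  16.5]
shift mm [-0.6  0.3  0.5] rot deg [-0.05 -0.04  0.02]
```

```bash
python3 -m inch '[[[0.04,0,0,0,0,0,0],[0.04,0,0,0,0,0,0],[0.04,0,0,0,0,0,0],[0.04,0,0,0,0,0,0],[0.04,0,0,0,0,0,0],[0.04,0,0,0,0,0,0]]]' 60
```

```text
t: 3.0
tcp_pos: [0.5054, -0.0545, 0.0894]
ee_rot: [2.528, 0.0, 1.494]
contact_force: [-4.2, 0.7, 12.7]
width: 0.634
finger_force: 60.7
```

```bash
python3 -m inch '[[[0.04,0,0,-0.01,0,0,0],[0.04,0,0,-0.03,0,0,0],[0.04,0,0,-0.05,0,0,0],[0.04,0,0,-0.08,0,0,0],[0.04,0,0,-0.11,0,0,0],[0.04,0,0,-0.14,0,0,0],[0.04,0,0,-0.17,0,0,0],[0.04,0,0,-0.17,0,0,0]]]' 70; python3 - <<'E'
from h import *
c=camera("scene")
B=Ro.from_euler('z',-4.5,degrees=True)*Ro.from_matrix(np.array([[0,1,0],[1,0,0],[0,0,-1]]).T)
X1=[onz(c,463,226,.075),onz(c,528,258,.075)]; X2=[onz(c,416,309,0),onz(c,482,348,0)]
ctr=np.mean(X1+X2,0); print(ctr)
ctr[2]=.2; move(ctr,B)
E
```

```text
t: 4.0
tcp_pos: [0.407, -0.047, 0.2286]
ee_rot: [2.529, 0.0, 1.494]
contact_force: [0.2, 1.2, -5.3]
width: 0.64
finger_force: 78.2
[0.50010554 0.39691581 0.0375    ]
shift mm [449.6  32.4  56.2] rot deg [35.02 -0.04  0.11]
```

```bash
python3 -m inch '[[[0.04,0.03,0,0,4,0,0],[0.04,0.07,0.003,0,8,0,0],[0.04,0.11,0.006,0,12,0,0],[0.04,0.16,0.01,0.005,16,0,0],[0.04,0.21,0.014,0.01,20,0,0],[0.04,0.26,0.018,0.02,24,0,0],[0.04,0.31,0.022,0.03,28,0,0],[0.04,0.36,0.026,0.04,32,0,0],[0.04,0.41,0.03,0.05,35,0,0],[0.04,0.44,0.032,0.056,35,0,0],[0.04,0.45,0.032,0.056,35,0,0],[0.04,0.45,0.032,0.056,35,0,0],[0.04,0.45,0.032,0.056,35,0,0]]]'; python3 - <<'E'
from h import *
B=Ro.from_euler('z',-4.5,degrees=True)*Ro.from_matrix(np.array([[0,1,0],[1,0,0],[0,0,-1]]).T)
move([.500,.397,.026],B)
c=camera("scene");d=camera("wrist"); D=np.hstack([c["pixels"][130:390,280:640],d["pixels"][70:330,:]])
cv2.imwrite("pics/bin.png",cv2.cvtColor(cv2.resize(np.hstack([c["pixels"][130:390,260:580],cv2.resize(d["pixels"],(416,260))]),None,fx=1.05,fy=1.05),cv2.COLOR_RGB2BGR))
E
```

```text
t: 5.68
tcp_pos: [0.4999, 0.3966, 0.1997]
ee_rot: [-3.141, -0.0, 1.494]
contact_force: [0.2, -0.6, -3.8]
width: 0.636
finger_force: 77.6
shift mm [  0.4   0.2 173.7] rot deg [-0.04 -0.    0.1 ]
```

View pics/bin.png

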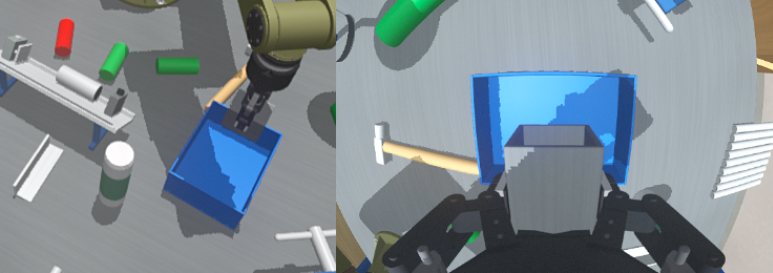

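The offcut is held level above the empty deep bin. In the wrist panel the bin rim runs from (472,75) to (637,75). I'll check the centring with the rim before lowering.

```bash
python3 - <<'E'
from h import *
d=camera("wrist")
for uv in [(199,110),(441,110),(211,270),(421,270)]: print(onz(d,*uv,.075,True).round(3))
E
```

```text
[0.399 0.483 0.075]
[0.615 0.466 0.075]
[0.383 0.325 0.075]
[0.597 0.308 0.075]
```

Bin centre (0.499, 0.396) confirmed; lower and release.

```bash
python3 -m inch '[[[0.04,0,0,0.04,0,0,0],[0.04,0,0,0.08,0,0,0],[0.04,0,0,0.12,0,0,0],[0.04,0,0,0.15,0,0,0],[0.04,0,0,0.165,0,0,0],[0.04,0,0,0.172,0,0,0],[0.04,0,0,0.172,0,0,0],[0.04,0,0,0.172,0,0,0],[0.085,0,0,0.172,0,0,0],[0.085,0,0,0.172,0,0,0],[0.085,0,0,0.172,0,0,0],[0.085,0,0,0.172,0,0,0],[0.085,0,0,0.15,0,0,0],[0.085,0,0,0.1,0,0,0],[0.085,0,0,0.05,0,0,0],[0.085,0,0,0,0,0,0],[0.04,0,0,-0.03,0,0,0],[0.0,0,0,-0.03,0,0,0]]]'; python3 - <<'E'
from h import *
c=camera("scene"); cv2.imwrite("pics/bin2.png",cv2.cvtColor(cv2.resize(c["pixels"][130:390,240:560],None,fx=2,fy=2),cv2.COLOR_RGB2BGR))
move(bed(-.018,-.175,.15),RT); move(bed(-.018,-.175,.02),RT)
E
```

```text
t: 8.07
tcp_pos: [0.5004, 0.3977, 0.2327]
ee_rot: [3.138, -0.003, 1.495]
contact_force: [-0.2, -0.2, -1.3]
width: 0.596
finger_force: 0.0
shift mm [-568.   -38.    32.2] rot deg [-3.5e+01 -8.0e-02  1.0e-02]
shift mm [-568.2   36.6  138.7] rot deg [-3.5e+01 -8.0e-02  1.0e-02]
```

View pics/bin2.png

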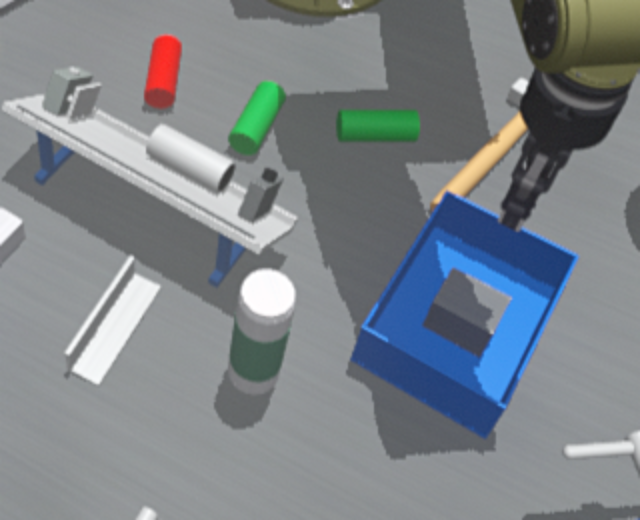

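The offcut lies flat in the bin at (468,310) and the jig is clear. The arm goes behind the jaw next.

```bash
python3 -m inch '[[[0,-0.04,0,0,0,0,0],[0,-0.09,-0.01,0,0,0,0],[0,-0.14,-0.02,0,-4,0,0],[0,-0.19,-0.03,0,-8,0,0],[0,-0.24,-0.038,0,-12,0,0],[0,-0.29,-0.038,0,-16,0,0],[0,-0.34,-0.038,0,-20,0,0],[0,-0.39,-0.038,0,-24,0,0],[0,-0.44,-0.038,0,-28,0,0],[0,-0.49,-0.038,0.01,-32,0,0],[0,-0.53,-0.038,0.02,-35,0,0],[0,-0.555,-0.038,0.03,-35,0,0],[0,-0.568,-0.038,0.032,-35,0,0],[0,-0.568,-0.038,0.032,-35,0,0],[0,-0.568,-0.038,0.032,-35,0,0]]]' 60; python3 - <<'E'
from h import *
s=bot.observe(); print((inbed(s["tcp_pos"])*1e3).round(1)); move(bed(-.018,-.175,.02),RT)
E
```

```text
t: 10.0
tcp_pos: [0.4185, -0.1655, 0.1973]
ee_rot: [2.532, -0.001, 1.495]
contact_force: [-0.2, 0.1, 1.2]
width: -0.003
finger_force: 0.0
[ -18.4 -174.5  150. ]
shift mm [ -0.6   0.7 130. ] rot deg [-0.1  -0.06  0.01]
```

```bash
python3 -m inch '[[[0,0,0,0.03,0,0,0],[0,0,0,0.06,0,0,0],[0,0,0,0.09,0,0,0],[0,0,0,0.11,0,0,0],[0,0,0,0.12,0,0,0],[0,0,0,0.13,0,0,0],[0,0,0,0.13,0,0,0],[0,0,0,0.13,0,0,0]]]'; python3 -m inch '[[[0,0.005,0,0,0,0,0],[0,0.010,0,0,0,0,0],[0,0.014,0,0,0,0,0],[0,0.018,0,0,0,0,0],[0,0.021,0,0,0,0,0],[0,0.024,0,0,0,0,0],[0,0.024,0,0,0,0,0]]]'; python3 - <<'E'
from h import *
s=bot.observe(); print((inbed(s["tcp_pos"])*1e3).round(1),J.inv().apply(s["contact_force"]).round(1))
E
```

```text
t: 11.0
tcp_pos: [0.493, -0.1718, 0.0917]
ee_rot: [2.531, -0.0, 1.495]
contact_force: [-0.4, 0.0, -0.1]
width: 0.003
finger_force: 0.0
t: 11.88
tcp_pos: [0.4948, -0.1481, 0.0913]
ee_rot: [2.531, 0.001, 1.494]
contact_force: [-1.7, -3.9, 0.5]
width: 0.003
finger_force: 2.3
[ -18.  -151.3   20.4] [-1.4 -4.   0.5]
```

```bash
python3 -m inch '[[[0,0.004,0,0,0,0,0],[0,0.010,0,0,0,0,0],[0,0.016,0,0,0,0,0],[0,0.022,0,0,0,0,0],[0,0.028,0,0,0,0,0],[0,0.034,0,0,0,0,0],[0,0.040,0,0,0,0,0],[0,0.046,0,0,0,0,0],[0,0.052,0,0,0,0,0],[0,0.058,0,0,0,0,0],[0,0.064,0,0,0,0,0],[0,0.070,0,0,0,0,0],[0,0.076,0,0,0,0,0],[0,0.082,0,0,0,0,0],[0,0.086,0,0,0,0,0],[0,0.089,0,0,0,0,0],[0,0.089,0,0,0,0,0]]]'; python3 - <<'E'
from h import *
s=bot.observe(); print((inbed(s["tcp_pos"])*1e3).round(1),J.inv().apply(s["contact_force"]).round(1))
E
```

```text
t: 14.0
tcp_pos: [0.5019, -0.0593, 0.0914]
ee_rot: [2.53, 0.0, 1.494]
contact_force: [1.4, -5.2, -1.8]
width: 0.001
finger_force: 2.0
[-17.8 -62.2  20.3] [ 1.8 -5.1 -1.8]
```

```bash
cat > f.py <<'E'
from h import *
s=bot.observe(); print((inbed(s["tcp_pos"])*1e3).round(1),"F jig",J.inv().apply(s["contact_force"]).round(1),s["t"])
E
python3 -m inch '[[[0,0.0025,0,0,0,0,0],[0,0.005,0,0,0,0,0],[0,0.0075,0,0,0,0,0],[0,0.010,0,0,0,0,0],[0,0.0125,0,0,0,0,0],[0,0.015,0,0,0,0,0],[0,0.0175,0,0,0,0,0],[0,0.020,0,0,0,0,0],[0,0.022,0,0,0,0,0]]]' >/dev/null; python3 f.py
python3 -m inch '[[[0,0.002,0,0,0,0,0],[0,0.004,0,0,0,0,0],[0,0.004,0,0,0,0,0]]]' >/dev/null; python3 f.py
```

```text
[-17.8 -40.5  20.3] F jig [ 4.1 -8.8 -3.5] 15.125
[-17.7 -36.3  20.3] F jig [ 2.5 -6.  -2.2] 15.5
```

```bash
cat >> f.py <<'E'
import sys; sys.exit(int(-J.inv().apply(s["contact_force"])[1]>11.5))
E
python3 -m inch '[[[0,0.002,0,0,0,0,0],[0,0.004,0,0,0,0,0],[0,0.004,0,0,0,0,0]]]' >/dev/null; python3 f.py && python3 -m inch '[[[0,0.002,0,0,0,0,0],[0,0.004,0,0,0,0,0],[0,0.004,0,0,0,0,0]]]' >/dev/null && python3 f.py && python3 -m inch '[[[0,0.002,0,0,0,0,0],[0,0.004,0,0,0,0,0],[0,0.004,0,0,0,0,0]]]' >/dev/null && python3 f.py && python3 -m inch '[[[0,0.002,0,0,0,0,0],[0,0.004,0,0,0,0,0],[0,0.004,0,0,0,0,0]]]' >/dev/null && python3 f.py &&  python3 -m inch '[[[0,0.002,0,0,0,0,0],[0,0.004,0,0,0,0,0],[0,0.004,0,0,0,0,0]]]' >/dev/null && python3 f.py
```

```text
[-17.8 -32.3  20.3] F jig [ 4.5 -6.7 -2.4] 15.875
[-17.8 -28.3  20.3] F jig [ 3.4 -6.  -1.7] 16.25
[-17.8 -24.3  20.4] F jig [ 3.1 -6.4 -1.5] 16.625
[-17.8 -20.3  20.3] F jig [ 4.1 -6.  -2.2] 17.0
[-17.8 -16.4  20.3] F jig [ 3.2 -8.6 -2.8] 17.375
```

```bash
python3 -m inch '[[[0,0.002,0,0,0,0,0],[0,0.003,0,0,0,0,0],[0,0.003,0,0,0,0,0]]]' >/dev/null; python3 f.py && python3 -m inch '[[[0,0.002,0,0,0,0,0],[0,0.003,0,0,0,0,0],[0,0.003,0,0,0,0,0]]]' >/dev/null && python3 f.py && python3 -m inch '[[[0,0.002,0,0,0,0,0],[0,0.003,0,0,0,0,0],[0,0.003,0,0,0,0,0]]]' >/dev/null && python3 f.py && python3 -m inch '[[[0,0.002,0,0,0,0,0],[0,0.003,0,0,0,0,0],[0,0.003,0,0,0,0,0]]]' >/dev/null && python3 f.py
```

```text
[-17.7 -13.8  20.4] F jig [  3.2 -13.8  -3. ] 17.75
```

```bash
python3 -m inch '[[[0,0.001,0,0,0,0,0],[0,0.002,0,0,0,0,0],[0,0.002,0,0,0,0,0],[0,0.002,0,0,0,0,0]]]' >/dev/null; python3 f.py; python3 -m inch '[[[0,0.001,0,0,0,0,0],[0,0.001,0,0,0,0,0],[0,0.001,0,0,0,0,0]]]' >/dev/null; python3 f.py
```

```text
[-17.7 -12.1  20.4] F jig [  3.  -18.4  -1.5] 18.25
[-17.7 -11.2  20.4] F jig [  3.2 -20.5  -1.1] 18.625
```

```bash
python3 -m inch '[[[0,0.0005,0,0,0,0,0],[0,0.001,0,0,0,0,0],[0,0.001,0,0,0,0,0],[0,0.001,0,0,0,0,0],[0,0.001,0,0,0,0,0]]]' >/dev/null; python3 f.py; python3 -m inch '[[[0,-0.003,0,0,0,0,0],[0,-0.008,0,0,0,0,0],[0,-0.02,0,0,0,0,0],[0,-0.02,0,0,0,0,0],[0,-0.02,0,-0.03,0,0,0],[0,-0.02,0,-0.07,0,0,0],[0,-0.02,0,-0.11,0,0,0],[0,-0.02,0,-0.15,0,0,0],[0,-0.02,0,-0.17,0,0,0],[0,-0.02,0,-0.17,0,0,0]]]'; python3 - <<'E'
from h import *
a=camera("scene"); b=camera("side"); w=camera("wrist")
A=cv2.resize(a["pixels"][130:280,220:420],(400,300),interpolation=2); B=cv2.resize(b["pixels"][120:260,260:460],(400,280),interpolation=2)
W=cv2.resize(w["pixels"],(480,300))
D=np.zeros((600,800,3),np.uint8); D[:300,:400]=A; D[:280,400:]=B; D[300:,:480]=W
cv2.imwrite("pics/end.png",cv2.cvtColor(D,cv2.COLOR_RGB2BGR))
E
```

```text
[-17.7 -10.3  20.3] F jig [  2.6 -23.4  -1.2] 19.25
t: 20.5
tcp_pos: [0.407, -0.0188, 0.2318]
ee_rot: [2.528, 0.0, 1.494]
contact_force: [0.4, 0.9, 0.5]
width: -0.005
finger_force: 0.0
```

View pics/end.png

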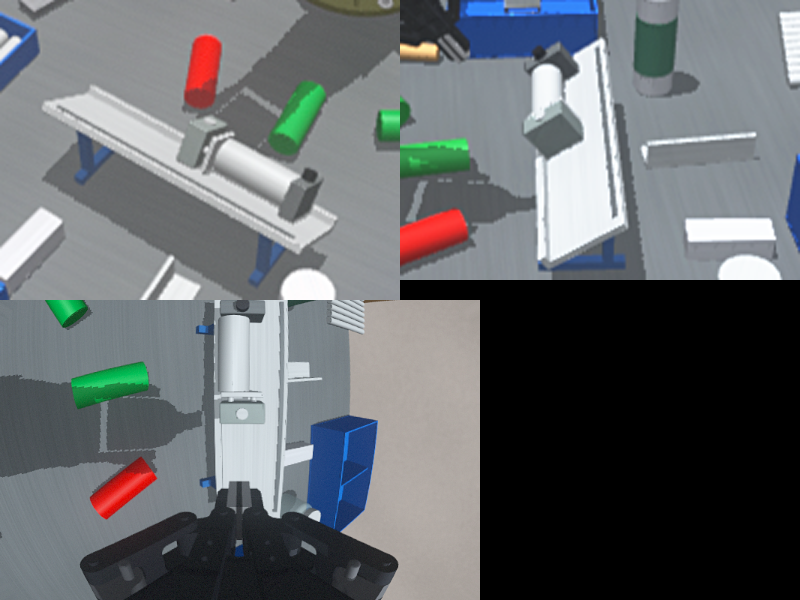

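The tube at wrist panel (235,355) sits between the pad (240,395) and the stop (240,308), still along the ledge. I'll check that the jaw didn't spring back, and hand in only if it held.

```bash
python3 - <<'E'
from h import *
from rig import job_done
w=camera("wrist")
y=[inbed(onplane(w,u,v,J.apply(N),bed(0,0,h),True))[1]*1e3 for u,v,h in [(322,(423.5-300)*4/3,.052),(312,(391-300)*4/3,.042)]]
print("jaw back, tube end y mm",np.round(y,1))
if y[0]>-3: print(job_done())
E
```

```text
jaw back, tube end y mm [-5.  34.4]
```

```bash
python3 - <<'E'
from h import *
w=camera("wrist"); a=w["pixels"][100:190,270:370]
a=cv2.resize(a,None,fx=6,fy=6,interpolation=cv2.INTER_CUBIC)
for v in range(100,190,10): cv2.putText(a,str(v),(0,(v-100)*6+4),0,.4,(255,0,255))
for u in range(280,370,20): cv2.putText(a,str(u),((u-270)*6,10),0,.4,(255,0,255))
cv2.imwrite("pics/z.png",cv2.cvtColor(a,cv2.COLOR_RGB2BGR))
for h in (.052,.042,.021): print(h,[(v,round(inbed(onplane(w,320,v,J.apply(N),bed(0,0,h),True))[1]*1e3,1)) for v in range(115,170,5)])
E
```

```text
0.052 [(115, np.float64(40.4)), (120, np.float64(35.9)), (125, np.float64(31.4)), (130, np.float64(26.8)), (135, np.float64(22.3)), (140, np.float64(17.7)), (145, np.float64(13.2)), (150, np.float64(8.6)), (155, np.float64(4.0)), (160, np.float64(-0.7)), (165, np.float64(-5.3))]
0.042 [(115, np.float64(40.3)), (120, np.float64(35.6)), (125, np.float64(30.9)), (130, np.float64(26.2)), (135, np.float64(21.5)), (140, np.float64(16.8)), (145, np.float64(12.1)), (150, np.float64(7.3)), (155, np.float64(2.6)), (160, np.float64(-2.2)), (165, np.float64(-7.0))]
0.021 [(115, np.float64(40.1)), (120, np.float64(35.1)), (125, np.float64(30.1)), (130, np.float64(25.0)), (135, np.float64(20.0)), (140, np.float64(14.9)), (145, np.float64(9.8)), (150, np.float64(4.7)), (155, np.float64(-0.4)), (160, np.float64(-5.5)), (165, np.float64(-10.7))]
```

View pics/z.png

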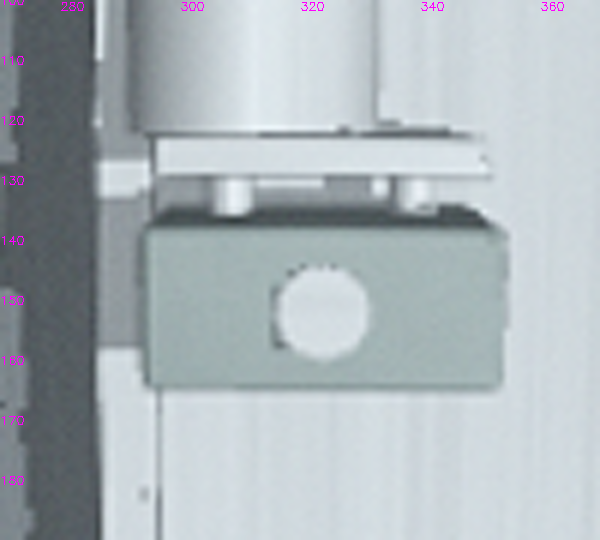

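The block-to-pad gap is about 13 mm, against 16 mm unsprung. The pad is therefore still about 3 mm compressed, roughly 6 N, which is the most the jaw's own friction can hold. The tube end touches the pad, so I'm handing in.

```bash
python3 -c "
from rig import job_done; print(job_done())"
```

```text
the job is handed in; nothing more can be done
None
```

The offcut is in the scrap bin, and the jaw was pressed to about 23 N and leaves the tube against the end stop on the ledge; on release the jaw eased back about 5 mm, leaving a clamp of roughly 6 N (estimated from the picture), and the job is handed in.

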